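# Open the slide folder

### The arm

A 6-joint arm with a two-finger parallel gripper is mounted at the origin on the work surface. World frame = base frame: x ahead of the robot, y to its left, z up, the work surface at z = 0. Lengths are in m, angles in rad, forces in N, time in s.
With the tool pointing down it reaches from about 0.35 to 0.975 m from the base axis. Payload 7.1 kg.
Tool frame: the origin (TCP) lies midway between the tips of the shut fingers; the grasp point (between the pads) lies 19 mm behind it (r.tcp_to_grasp is the distance from the TCP to the grasp point, in m); z points along the fingers, y is the direction in which the jaws open and shut (so a half turn about z gives the same grasp; the last joint's range is limited). The gripper opens to 88 mm and grips with 3 to 60 N. Pads are 20 mm wide; open, the fingers measure 115 mm over their backs; the gripper's body (75 mm by 178 mm) begins 61 mm behind the grasp point.
Start: joints at [-1.315, 0.423, 1.63, -0, 1.089, -0.019], TCP at [0.17, -0.602, 0.223] pointing down, gripper open.
Joint ranges: [-3, 3], [-0.9, 2.11], [0.09, 2.58], [-1.31, 4.45], [0.11, 2.69], [-2.54, 2.54]. Speed limits (rad/s): [2.39, 2.39, 3.01, 3.14, 3.14, 3.14].

### API

Orientations are given as a rotation vector (axis times angle).
In Python, from workcell import r, eyes gives the robot as it stands.
- The arm moves only by the tool move_arm, never from a script. Its argument "plan" is a list of rows, each a list of 6 numbers: the shift along the tool's x, y, z each as a share of 0.5 m, from -1 to 1, then the turn, a rotation vector about the tool's x, y, z each as a share of 180 degrees, from -1 to 1. A call has 1 to 5 rows; each row is the pose to reach, as a shift and turn from the pose commanded when the call began, along the tool's axes at that moment, turning the shorter way round; what a row does not reach only later rows make up. A row lasts 1/10 s, in which the tool goes at most 50 mm and 8.59 degrees, less where a joint would pass 70% of its speed; a pose out of reach is approached as far as the arm can. A call with a number of a shift or a turn outside -1 to 1 is refused whole. A call with a gripper value outside its range is refused whole. "hand" is the gripper command: -1 is shut, 1 is fully open, values between are in proportion, set as the call begins (left out, the last holds). The fingers move at their own pace and stop on an object; "newtons" is the grip in N (left out, the last holds). Time passes only in rows, so rows that repeat a pose let the fingers close. It gives the time, the measured TCP pose, the force and the opening at its end, in the units of the state.
- r.observe(): the state, without advancing time (a new reading comes with each control period).
- eyes.camera(name): name is "scene" or "top" or "wrist"; returns the picture (384x512x3 uint8, blue, green, red); there is no depth.
- eyes.calibration(name): a dict with "fx", "fy", "cx", "cy" (pixels), "dist" ([k1, k2, p1, p2, k3] as OpenCV has them; the pictures are not rectified), "T" (4x4, takes a point from camera to world coordinates). Camera axes: x right, y up, looking along -z (the intrinsics and any distortion apply to the point x, -y, -z); pixel columns grow to the right and rows downward; lengths in m; the calibration is good to about 2 mm. A picture is of the moment at which its call begins: read the wrist's pose just before it. calibration takes no time and is no camera call; for the wrist camera it gives the pose at the moment of the call.
- r.hand_in(): hands the job in, once; it reports no verdict.
The state is a dict: "time_s": time; "joint_positions": joint angles; "dq": joint speeds; "effort": joint torques, N m; "tool_pos": TCP position; "tool_rot": TCP orientation; "wrist_force": force on the tool from outside, world axes, zero at the start; "wrist_torque": the same for the moment, N m; "gripper_width": finger opening in m.
Only numpy, scipy, OpenCV 4.12 (cv2) and the standard library are available. Lean on these libraries where they do the work, as an engineer would, in place of code of your own. Each camera call takes 0.05 s, during which the arm holds its last target. There are 200 camera calls.

### The job

The white cover leaf of the microscope slide folder stands ajar over the row of glass slides. Push it over its spine with the fingertips, without pinching it and without flinging it, and press it down gently until it lies flat on the empty half of the folder, so that all the slides are open to view. Leave the folder standing where it is, and do not disturb the things around it.

Things in the scene. Friction and masses are not known exactly. Their poses are not given: they have to be found in the camera images.
- folder: Grey two-part slide folder, loose on the bench, 0.95 kg, 200 mm along its x by 286 mm along its y, 19 mm high. Origin: centre of its underside; z up. The spine runs along its x axis above the origin. The half at -y is the tray with five glass slides (sunk below its 19 mm high rim); the half at +y is the flat empty rest panel, top 19 mm above the bench, on which the leaf has to lie.
- spine (a point): The hinge axis of the leaf: middle of the spine, 22 mm above the underside of the folder. The axis runs along the folder's x axis; axes as the folder's.
- leaf (a joint): Angle of the leaf about the spine: 0 lies closed over the slides (towards folder -y), 1.57 stands upright, 3.14 (its stop) lies flat on the empty half (towards folder +y). Starts between 0.6 and 0.95. The hinge is stiff (about 0.16 N m of friction): the leaf, 0.13 kg, stays wherever it is left and has to be pushed all the way down; about 2 to 3 N at the free edge moves it.
- tab (a point): Outer edge of the thumb tab of the leaf, in mid-thickness. The leaf is a rigid white plastic plate 180 mm along the spine, 6 mm thick; its free edge is 140 mm from the hinge axis, and in the middle of it the tab, 50 mm wide, reaches on to 155 mm from the axis (this point). Axes of the leaf: x along the spine, -y from the spine to the tab, z the normal of the outer face.
- leaf_outer: Outer face of the leaf (the upper one when closed, with a large paper label). Origin in the middle of the face, 75 mm from the hinge axis; axes as the leaf's.
- leaf_inner: Inner face of the leaf (the one towards the slides, with five paper strips); it is pushed to turn the leaf over, and faces up in the end. Origin in the middle of the face, 75 mm from the hinge axis; axes as the leaf's.
- canister: White upright canister with black cap, 46 mm across, 110 mm high, loose; not to be disturbed. Origin: centre of its underside.
- rack: White tube rack, 200 by 70 mm (x by y), 91 mm high with its tubes, loose; not to be disturbed. Origin: centre of its underside.
- slide_box: Closed grey slide box, 85 by 50 mm (x by y), 30 mm high, loose; not to be disturbed. Origin: centre of its underside.

How it is judged:
By the outcome, as a careful person would: the job done as asked, in the order asked, and still so for the second after the job is handed in, with the robot touching nothing.
It also fails if it takes over 38 s, if anything falls off the work surface, if the arm or the gripper's body presses on something with over 40 N, if the wrist force passes 120 N, or if a joint passes its speed limit or range.

## Working session

There is one attempt and no reset: what is moved stays moved. The work goes in short steps, Python scripts to look and compute and a tool call to move; the robot and the scene stay as the last step left them, time stands still between calls to the robot, and variables do not carry over. Pictures are saved under pics/ and viewed, about 8 in all and at most 12, crops included, and the job is handed in when it is done.

Besides the shell and the picture viewer there is one more tool, called after "Request:" by a JSON object that holds its "op" and its "data", one argument or row to a line. move_arm: Moves the arm, as the interface text tells. Its arguments: {"type":"object","properties":{"plan":{"type":"array"},"hand":{"type":"number"},"newtons":{"type":"number"}},"required":["plan"]}

```bash
ls; mkdir -p pics
python3 - <<'E'
from workcell import r, eyes
import cv2,numpy as np
a=eyes.camera("scene");b=eyes.camera("top")
cv2.imwrite("pics/s0.png",a);cv2.imwrite("pics/t0.png",b)
for n in("scene","top"):
    c=eyes.calibration(n);print(n,c["fx"],c["cx"],c["cy"],c["dist"],np.round(c["T"],3).tolist())
s=r.observe();print(s["time_s"],s["tool_pos"],s["tool_rot"],s["wrist_force"])
E
```

```text
pics
scene 402.99682862658216 254.144489878225 195.77848196093893 [-0.09972857  0.          0.          0.          0.        ] [[-0.846, -0.393, 0.36, 0.936], [0.533, -0.603, 0.594, 0.591], [-0.017, 0.694, 0.72, 0.723], [0.0, 0.0, 0.0, 1.0]]
top 434.2571989751605 251.19849625843148 196.42025640671065 [-0.00807134  0.          0.          0.          0.        ] [[0.021, 0.995, -0.094, 0.475], [-1.0, 0.022, 0.003, 0.036], [0.005, 0.094, 0.996, 1.046], [0.0, 0.0, 0.0, 1.0]]
0.1 [ 0.16950075 -0.60109139  0.22201017] [-3.11070442e+00 -4.30115181e-01  2.54761814e-04] [-0.29200441 -0.18404771  0.99953054]
```

View pics/s0.png

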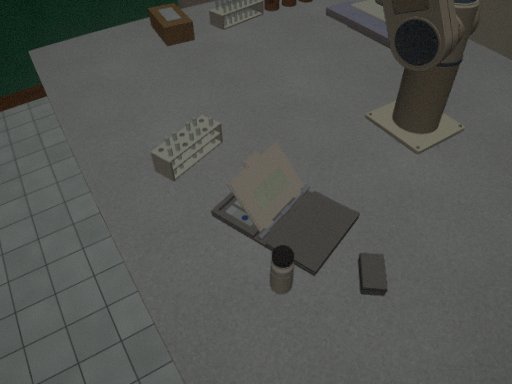

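View pics/t0.png

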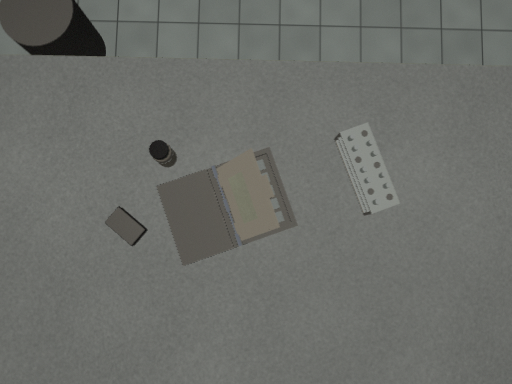

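The scene view shows the leaf ajar at about (265,185), with the canister at (282,270), the slide box at (372,273) and the rack at (188,145). In the top view the folder corners are near (157,185), (269,149), (297,225) and (183,265), and the leaf spans about (218–283, 150–240).

```bash
python3 - <<'E'
import cv2,numpy as np
a=cv2.imread("pics/s0.png")[135:280,195:345];b=cv2.imread("pics/t0.png")[135:275,145:305]
f=lambda m:cv2.convertScaleAbs(cv2.resize(m,(400,375),interpolation=cv2.INTER_CUBIC),alpha=1.8)
cv2.imwrite("pics/z.png",np.hstack([f(a),f(b)]))
E
cat > h.py <<'E'
from workcell import r, eyes
import cv2,numpy as np
from scipy.spatial.transform import Rotation as R
def ray(n,uv):
    c=eyes.calibration(n);K=np.array([[c["fx"],0,c["cx"]],[0,c["fy"],c["cy"]],[0,0,1]])
    p=cv2.undistortPoints(np.array([[uv]],float),K,np.array(c["dist"]))[0,0]
    T=np.array(c["T"]);return T[:3,3],T[:3,:3]@np.array([p[0],-p[1],-1])
def plane(n,uv,z):
    o,d=ray(n,uv);return o+d*(z-o[2])/d[2]
def tri(u1,u2,n1="scene",n2="top"):
    (o1,d1),(o2,d2)=ray(n1,u1),ray(n2,u2)
    t=np.linalg.lstsq(np.c_[d1,-d2],o2-o1,rcond=None)[0]
    p,q=o1+t[0]*d1,o2+t[1]*d2;return (p+q)/2,np.linalg.norm(p-q)
E
```

```text
(no output)
```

View pics/z.png

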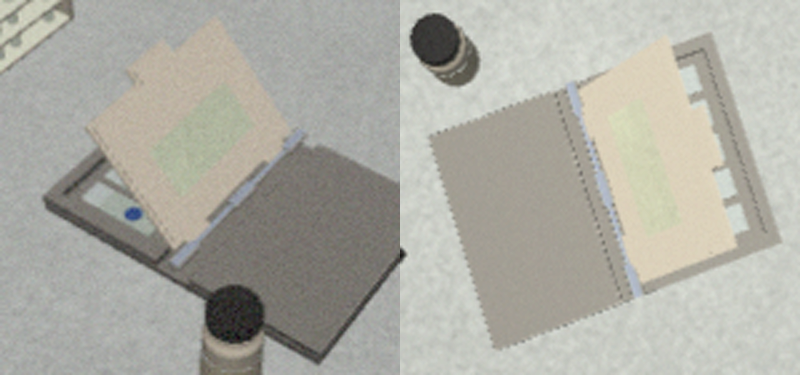

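Run:
```python
from h import *
np.set_printoptions(precision=4,suppress=True)
c=[plane("top",p,.019) for p in [(157,184.6),(183.8,265.6),(297,224.6),(269.8,147.3)]]
print(np.array(c)); o=np.mean(c,0)
y=((c[0]+c[1])-(c[2]+c[3]))/2; print("len y",np.linalg.norm(y),"x",np.linalg.norm((c[0]+c[3]-c[1]-c[2])/2))
y/=np.linalg.norm(y);x=np.array([y[1],-y[0],0]);print("o",o,"x",x,"yaw",np.arctan2(x[1],x[0]))
for a,b in [((228,185.3),(251,149.2)),((276.7,142.7),(279.8,225.7))]:
    p,e=tri(a,b);d=p-o;h=p[2]-.022;print(p,e,"fx",d@x,"fy",d@y,"ang",np.arctan2(h,-(d@y)),"r",np.hypot(h,d@y))
print("can",plane("top",(159,149),.11),"box",plane("top",(126,224),.03),"rack",plane("top",(370,168),.09))
s=r.observe();print(s["tool_rot"],R.from_rotvec(s["tool_rot"]).as_matrix())
```

```text
[[ 0.5957  0.2577  0.019 ]
 [ 0.4064  0.1871  0.019 ]
 [ 0.5078 -0.0766  0.019 ]
 [ 0.6917 -0.0092  0.019 ]]
len y 0.283061460920813 x 0.19895420922865373
o [0.5504 0.0897 0.019 ] x [0.9372 0.3487 0.    ] yaw 0.35621666708594535
[0.665  0.0361 0.1196] 0.0008743784931692848 fx 0.0887324281678138 fy -0.09024337116736601 ang 0.8247212259051071 r 0.13295294880713643
[ 0.499  -0.0269  0.121 ] 0.006251632810092526 fx -0.08887956842536193 fy -0.09139418927338495 ang 0.8253380317595559 r 0.1347383561387733
can [0.6634 0.2369 0.11  ] box [0.5003 0.3237 0.03  ] rack [ 0.6349 -0.2302  0.09  ]
[-3.1107 -0.4301  0.0003] [[ 0.9625  0.2714 -0.0003]
 [ 0.2714 -0.9625  0.0013]
 [ 0.     -0.0013 -1.    ]]
```

```bash
cat >> h.py <<'E'
O=np.array([.5504,.0897,0]);X=np.array([.9372,.3487,0]);Y=np.array([-.3487,.9372,0]);Z=np.array([0,0,1.])
def rel(fx,fy,z,tilt):
    s=r.observe();t=np.radians(tilt);x=np.cos(t)*Y+np.sin(t)*Z;zz=np.sin(t)*Y-np.cos(t)*Z
    Rt=R.from_matrix(np.c_[x,X,zz]);R0=R.from_rotvec(s["tool_rot"])
    p=R0.inv().apply(O+fx*X+fy*Y+z*Z-s["tool_pos"])/.5
    return np.round(np.r_[p,(R0.inv()*Rt).as_rotvec()/np.pi],3).tolist()
def where():
    s=r.observe();d=s["tool_pos"]-O;f=s["wrist_force"]
    print(round(s["time_s"],2),"fx,fy,z",np.round([d@X,d@Y,d[2]],4),"F",np.round([f@X,f@Y,f[2]],2),"q",np.round(s["joint_positions"],2))
E
python3 -c "
from h import *
where();print(rel(0,-.18,.2,30))"
```

```text
0.1 fx,fy,z [-0.5979 -0.5146  0.222 ] F [-0.34 -0.07  1.  ] q [-1.31  0.42  1.63 -0.    1.09 -0.02]
[1.137, -0.764, 0.045, 0.137, 0.126, -0.513]
```

Request:
{"op": "move_arm", "data": {
  "plan": [
    [0.57,-0.38,0.02,0.05,0.05,-0.26],
    [0.57,-0.38,0.02,0.05,0.05,-0.26],
    [0.57,-0.38,0.02,0.05,0.05,-0.26],
    [0.57,-0.38,0.02,0.05,0.05,-0.26],
    [0.57,-0.38,0.02,0.05,0.05,-0.26]
  ],
  "hand": -1
}}

```text
time_s: 0.6
tool_pos: [0.3328, -0.41, 0.2152]
tool_rot: [-2.612, -1.437, -0.175]
wrist_force: [0.8, -0.8, 0.2]
gripper_width: 0.0512
```

```bash
python3 -c "
from h import *
where();print(rel(0,-.18,.2,30))"
```

```text
0.6 fx,fy,z [-0.3781 -0.3924  0.2152] F [ 0.5  -1.05  0.15] q [-0.99  0.36  1.76  0.14  1.17 -0.49]
[0.841, 0.127, 0.172, 0.078, 0.091, -0.282]
```

Request:
{"op": "move_arm", "data": {
  "plan": [
    [0.84,0.13,0.17,0.08,0.09,-0.28],
    [0.84,0.13,0.17,0.08,0.09,-0.28],
    [0.84,0.13,0.17,0.08,0.09,-0.28],
    [0.84,0.13,0.17,0.08,0.09,-0.28],
    [0.84,0.13,0.17,0.08,0.09,-0.28]
  ]
}}

```text
time_s: 1.1
tool_pos: [0.4961, -0.2209, 0.2064]
tool_rot: [-1.79, -2.073, -0.362]
wrist_force: [1.2, -1.2, 1.0]
gripper_width: 0.0113
```

```bash
python3 -c "
from h import *
where();print(rel(0,-.18,.2,30))"
```

```text
1.1 fx,fy,z [-0.1592 -0.2722  0.2064] F [ 0.67 -1.58  0.95] q [-0.61  0.5   1.63  0.3   1.38 -0.86]
[0.219, 0.276, 0.107, 0.016, 0.019, -0.063]
```

Request:
{"op": "move_arm", "data": {
  "plan": [
    [0.22,0.28,0.11,0.016,0.019,-0.063],
    [0.22,0.28,0.11,0.016,0.019,-0.063],
    [0.22,0.28,0.11,0.016,0.019,-0.063],
    [0.22,0.28,0.11,0.016,0.019,-0.063],
    [0.22,0.28,0.11,0.016,0.019,-0.063]
  ]
}}

```text
time_s: 1.6
tool_pos: [0.6164, -0.0757, 0.1977]
tool_rot: [-1.532, -2.203, -0.407]
wrist_force: [-0.3, 0.1, -0.8]
gripper_width: 0.0006
```

```bash
python3 -c "
from h import *
where();print(rel(0,-.161,.155,30),rel(0,-.121,.085,30))
cv2.imwrite('pics/s1.png',eyes.camera('scene'))"
```

```text
1.6 fx,fy,z [ 0.0041 -0.178   0.1977] F [-0.25  0.25 -0.8 ] q [-0.33  0.61  1.48  0.4   1.42 -0.82]
[-0.013, -0.008, 0.091, -0.0, 0.001, -0.0] [-0.013, -0.008, 0.252, -0.0, 0.001, -0.0]
```

Request:
{"op": "move_arm", "data": {
  "plan": [
    [-0.013,-0.008,0.09,0,0,0],
    [-0.013,-0.008,0.15,0,0,0],
    [-0.013,-0.008,0.2,0,0,0],
    [-0.013,-0.008,0.25,0,0,0],
    [-0.013,-0.008,0.25,0,0,0]
  ]
}}

```text
time_s: 2.15
tool_pos: [0.5879, -0.0276, 0.0844]
tool_rot: [-1.536, -2.195, -0.403]
wrist_force: [0.7, 0.9, -0.2]
gripper_width: 0.0003
```

```bash
python3 -c "
from h import *
where()
a=eyes.camera('scene')[100:290,170:400];b=eyes.camera('top')[115:285,130:330]
f=lambda m:cv2.convertScaleAbs(cv2.resize(m,(400,340)),alpha=1.8)
cv2.imwrite('pics/p1.png',np.hstack([f(a),f(b)]))"
```

```text
2.15 fx,fy,z [-0.0058 -0.123   0.0844] F [ 0.99  0.6  -0.17] q [-0.28  0.71  1.62  0.45  1.19 -0.88]
```

View pics/p1.png

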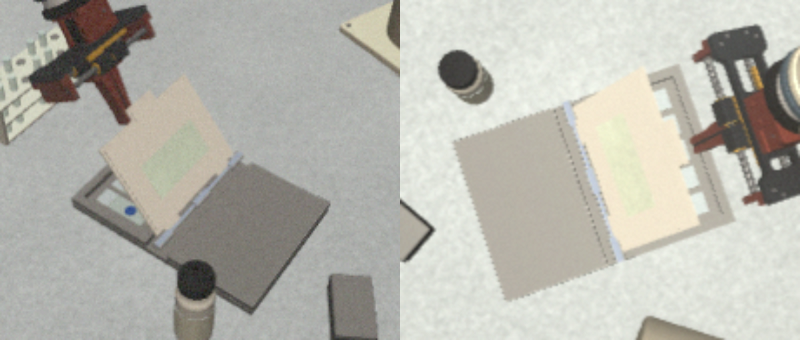

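```bash
cat > arc.py <<'E'
from h import *
import sys
where()
s=r.observe();d=s["tool_pos"]-O;p0=np.array([d@Y,d[2]])
a0=np.degrees(np.arctan2(p0[1]-.022,-p0[0]));print("phi",round(a0,1),"r",round(np.hypot(p0[0],p0[1]-.022),4))
R0=R.from_rotvec(s["tool_rot"]);rad=float(sys.argv[3]) if len(sys.argv)>3 else .128
for i in range(int(sys.argv[2])):
    a=np.radians(a0+(i+1)*float(sys.argv[1]));t=O+(-rad*np.cos(a))*Y+(.022+rad*np.sin(a))*Z
    print(round(np.degrees(a),1),np.round(R0.inv().apply(t-s["tool_pos"])/.5,3).tolist())
E
python3 arc.py 5 12
```

```text
2.25 fx,fy,z [-0.0034 -0.1253  0.0871] F [ 0.6  -0.62 -0.4 ] q [-0.28  0.7   1.61  0.45  1.19 -0.88]
phi 27.5 r 0.1412
32.5 [0.034, 0.007, 0.011]
37.5 [0.054, 0.006, 0.002]
42.5 [0.075, 0.006, -0.006]
47.5 [0.096, 0.006, -0.012]
52.5 [0.118, 0.006, -0.016]
57.5 [0.141, 0.006, -0.018]
62.5 [0.163, 0.006, -0.018]
67.5 [0.185, 0.006, -0.016]
72.5 [0.207, 0.006, -0.012]
77.5 [0.229, 0.005, -0.007]
82.5 [0.25, 0.005, 0.001]
87.5 [0.27, 0.005, 0.01]
```

Request:
{"op": "move_arm", "data": {
  "plan": [
    [0.034,0.006,0.011,0,0,0],
    [0.054,0.006,0.002,0,0,0],
    [0.07,0.006,-0.004,0,0,0],
    [0.085,0.006,-0.009,0,0,0],
    [0.1,0.006,-0.012,0,0,0]
  ]
}}

```text
time_s: 2.75
tool_pos: [0.5804, 0.0113, 0.118]
tool_rot: [-1.538, -2.202, -0.408]
wrist_force: [0.5, -0.4, -1.9]
gripper_width: 0.0007
```

```bash
python3 arc.py 5 6
python3 -c "
from h import *
cv2.imwrite('pics/p2.png',cv2.convertScaleAbs(cv2.resize(eyes.camera('scene')[100:290,170:400],(460,380)),alpha=1.8))"
```

```text
2.75 fx,fy,z [ 0.0008 -0.084   0.118 ] F [ 0.34 -0.59 -1.88] q [-0.23  0.64  1.66  0.46  1.19 -0.83]
phi 48.8 r 0.1276
53.8 [0.022, -0.002, -0.004]
58.8 [0.044, -0.002, -0.006]
63.8 [0.067, -0.002, -0.005]
68.8 [0.089, -0.002, -0.003]
73.8 [0.111, -0.002, 0.001]
78.8 [0.132, -0.002, 0.007]
```

View pics/p2.png

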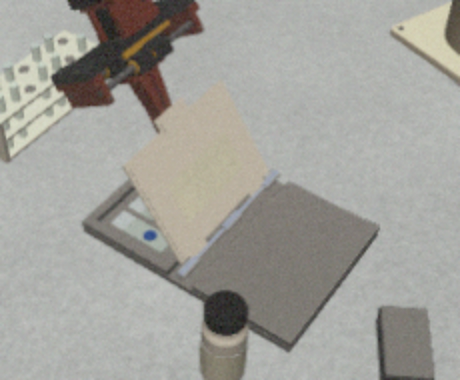

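The finger is behind the tab, the leaf is rising, and the folder has stayed put.

Request:
{"op": "move_arm", "data": {
  "plan": [
    [0.022,0,-0.004,0,0,0],
    [0.044,0,-0.006,0,0,0],
    [0.067,0,-0.005,0,0,0],
    [0.089,0,-0.003,0,0,0],
    [0.111,0,0.001,0,0,0]
  ]
}}

```text
time_s: 3.3
tool_pos: [0.5632, 0.0573, 0.1446]
tool_rot: [-1.538, -2.201, -0.407]
wrist_force: [-0.3, -0.8, -1.5]
gripper_width: 0.0005
```

```bash
python3 arc.py 5 5
```

```text
3.3 fx,fy,z [ 0.0007 -0.0348  0.1446] F [-0.56 -0.62 -1.53] q [-0.16  0.57  1.71  0.49  1.19 -0.77]
phi 74.1 r 0.1274
79.1 [0.022, -0.002, 0.005]
84.1 [0.042, -0.002, 0.013]
89.1 [0.062, -0.002, 0.023]
94.1 [0.082, -0.002, 0.035]
99.1 [0.099, -0.002, 0.048]
```

Request:
{"op": "move_arm", "data": {
  "plan": [
    [0.022,0,0.005,0,0,0],
    [0.042,0,0.013,0,0,0],
    [0.062,0,0.023,0,0,0],
    [0.082,0,0.035,0,0,0],
    [0.099,0,0.048,0,0,0]
  ]
}}

```text
time_s: 3.8
tool_pos: [0.5443, 0.109, 0.148]
tool_rot: [-1.538, -2.2, -0.407]
wrist_force: [-0.3, -0.7, -0.4]
gripper_width: 0.0008
```

```bash
python3 arc.py 5 5
python3 -c "
from h import *
cv2.imwrite('pics/p3.png',cv2.convertScaleAbs(cv2.resize(eyes.camera('scene')[100:290,170:400],(460,380)),alpha=1.8))"
```

```text
3.8 fx,fy,z [0.001  0.0202 0.148 ] F [-0.52 -0.53 -0.41] q [-0.08  0.54  1.76  0.52  1.14 -0.72]
phi 99.1 r 0.1276
104.1 [0.017, -0.002, 0.014]
109.1 [0.033, -0.002, 0.03]
114.1 [0.047, -0.002, 0.048]
119.1 [0.059, -0.002, 0.066]
124.1 [0.07, -0.002, 0.086]
```

View pics/p3.png

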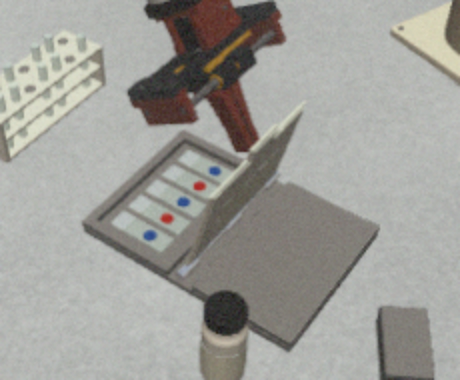

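The leaf is just past upright and all five slides are showing. The finger is on the inner face and the folder hasn't moved, so I'll carry on.

Request:
{"op": "move_arm", "data": {
  "plan": [
    [0.017,0,0.014,0,0,0],
    [0.033,0,0.03,0,0,0],
    [0.047,0,0.048,0,0,0],
    [0.059,0,0.066,0,0,0],
    [0.07,0,0.086,0,0,0]
  ]
}}

```text
time_s: 4.35
tool_pos: [0.5265, 0.1574, 0.1276]
tool_rot: [-1.538, -2.2, -0.407]
wrist_force: [0.6, -0.9, 1.1]
gripper_width: 0.0003
```

```bash
python3 arc.py 5 5
```

```text
4.35 fx,fy,z [0.0012 0.0718 0.1276] F [ 0.2  -1.06  1.13] q [ 0.    0.55  1.81  0.57  1.06 -0.7 ]
phi 124.2 r 0.1277
129.2 [0.009, -0.003, 0.02]
134.2 [0.016, -0.003, 0.041]
139.2 [0.022, -0.003, 0.063]
144.2 [0.025, -0.003, 0.085]
149.2 [0.026, -0.003, 0.107]
```

Request:
{"op": "move_arm", "data": {
  "plan": [
    [0.009,0,0.02,0,0,0],
    [0.016,0,0.041,0,0,0],
    [0.022,0,0.063,0,0,0],
    [0.025,0,0.085,0,0,0],
    [0.026,0,0.107,0,0,0]
  ]
}}

```text
time_s: 4.85
tool_pos: [0.5135, 0.1928, 0.0874]
tool_rot: [-1.538, -2.2, -0.408]
wrist_force: [0.4, 0.2, 1.3]
gripper_width: 0.0003
```

```bash
python3 arc.py 5 6
```

```text
4.85 fx,fy,z [0.0013 0.1095 0.0874] F [0.41 0.08 1.3 ] q [ 0.06  0.6   1.85  0.62  0.96 -0.72]
phi 149.1 r 0.1275
154.1 [0.0, -0.003, 0.022]
159.1 [-0.002, -0.003, 0.044]
164.1 [-0.007, -0.003, 0.066]
169.1 [-0.013, -0.003, 0.088]
174.1 [-0.021, -0.003, 0.109]
179.1 [-0.031, -0.003, 0.129]
```

Request:
{"op": "move_arm", "data": {
  "plan": [
    [0.0,0,0.022,0,0,0],
    [-0.002,0,0.042,0,0,0],
    [-0.006,0,0.06,0,0,0],
    [-0.01,0,0.076,0,0,0],
    [-0.013,0,0.088,0,0,0]
  ]
}}

```text
time_s: 5.35
tool_pos: [0.508, 0.2074, 0.0459]
tool_rot: [-1.538, -2.2, -0.407]
wrist_force: [0.3, -0.2, 0.9]
gripper_width: 0.0008
```

```bash
python3 arc.py 2 5
python3 -c "
from h import *
print(rel(0,.125,.03,30))"
```

```text
5.35 fx,fy,z [0.0013 0.1251 0.0459] F [ 0.17 -0.31  0.92] q [ 0.09  0.67  1.86  0.67  0.89 -0.76]
phi 169.2 r 0.1273
171.2 [-0.002, -0.003, 0.009]
173.2 [-0.005, -0.003, 0.017]
175.2 [-0.009, -0.003, 0.025]
177.2 [-0.013, -0.003, 0.033]
179.2 [-0.017, -0.002, 0.041]
[-0.016, -0.002, 0.027, 0.0, 0.001, -0.002]
```

Request:
{"op": "move_arm", "data": {
  "plan": [
    [-0.003,0,0.006,0,0,0],
    [-0.006,0,0.011,0,0,0],
    [-0.009,0,0.016,0,0,0],
    [-0.012,0,0.021,0,0,0],
    [-0.014,0,0.024,0,0,0]
  ]
}}

```text
time_s: 5.85
tool_pos: [0.5082, 0.2072, 0.0327]
tool_rot: [-1.538, -2.2, -0.408]
wrist_force: [-0.6, 1.1, 1.8]
gripper_width: -0.0001
```

Request:
{"op": "move_arm", "data": {
  "plan": [
    [-0.001,0,0.002,0,0,0],
    [-0.002,0,0.003,0,0,0],
    [-0.003,0,0.005,0,0,0],
    [-0.003,0,0.005,0,0,0],
    [-0.003,0,0.005,0,0,0]
  ]
}}

```text
time_s: 6.35
tool_pos: [0.5082, 0.2073, 0.0304]
tool_rot: [-1.537, -2.2, -0.408]
wrist_force: [-0.8, -1.1, 4.0]
gripper_width: 0.0001
```

```bash
python3 -c "
from h import *
where()
a=eyes.camera('scene')[120:290,170:400];b=eyes.camera('top')[115:285,100:330]
f=lambda m:cv2.convertScaleAbs(cv2.resize(m,(400,300)),alpha=1.8)
cv2.imwrite('pics/p4.png',np.hstack([f(a),f(b)]))"
```

```text
6.35 fx,fy,z [0.0015 0.1249 0.0304] F [-1.08 -0.73  4.04] q [ 0.09  0.69  1.86  0.68  0.86 -0.79]
```

View pics/p4.png

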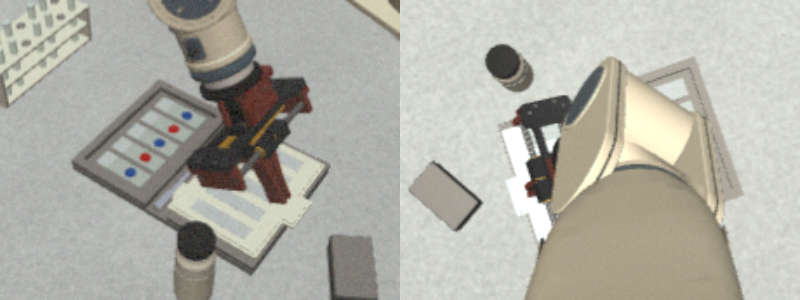

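The leaf is down, with the five slides open and the finger pressing near the tab at 4 N. I'll press slightly further until the force shows it has hit the stop.

Request:
{"op": "move_arm", "data": {
  "plan": [
    [-0.001,0,0.002,0,0,0],
    [-0.001,0,0.002,0,0,0],
    [-0.001,0,0.002,0,0,0]
  ]
}}

```text
time_s: 6.75
tool_pos: [0.5082, 0.2074, 0.03]
tool_rot: [-1.537, -2.2, -0.409]
wrist_force: [-2.5, -3.1, 13.7]
gripper_width: 0.0001
```

The force jumped to 13.7 N with almost no travel, so the leaf is on its stop. I'll release straight up and retreat.

Request:
{"op": "move_arm", "data": {
  "plan": [
    [0.005,0,-0.01,0,0,0],
    [0.02,0,-0.04,0,0,0],
    [0.05,0,-0.09,0,0,0],
    [0.1,0,-0.17,0,0,0],
    [0.15,0,-0.26,0,0,0]
  ]
}}

```text
time_s: 7.25
tool_pos: [0.5073, 0.2075, 0.1789]
tool_rot: [-1.538, -2.199, -0.405]
wrist_force: [0.6, 0.3, 0.3]
gripper_width: 0.001
```

Request:
{"op": "move_arm", "data": {
  "plan": [
    [-0.08,0,-0.1,0,0,0],
    [-0.16,0,-0.2,0,0,0],
    [-0.25,0,-0.25,0,0,0],
    [-0.33,0,-0.3,0,0,0],
    [-0.4,0,-0.3,0,0,0]
  ]
}}

```text
time_s: 7.75
tool_pos: [0.593, -0.0207, 0.2134]
tool_rot: [-1.54, -2.205, -0.41]
wrist_force: [1.0, 0.1, 0.1]
gripper_width: 0.0002
```

Request:
{"op": "move_arm", "data": {
  "plan": [
    [-0.08,0,0.0,0,0,0],
    [-0.16,0,-0.05,0,0,0],
    [-0.24,0,-0.1,0,0,0],
    [-0.3,0,-0.15,0,0,0],
    [-0.3,0,-0.15,0,0,0]
  ]
}}

```text
time_s: 8.25
tool_pos: [0.6501, -0.1805, 0.2016]
tool_rot: [-1.545, -2.201, -0.408]
wrist_force: [0.5, -0.9, -0.3]
gripper_width: 0.0006
```

```bash
python3 -c "
from h import *
where()
a=eyes.camera('scene')[120:300,170:400];b=eyes.camera('top')[115:285,100:330]
f=lambda m:cv2.convertScaleAbs(cv2.resize(m,(400,300)),alpha=1.8)
cv2.imwrite('pics/p5.png',np.hstack([f(a),f(b)]))"
```

```text
8.25 fx,fy,z [-0.0007 -0.288   0.2016] F [ 0.09 -1.04 -0.3 ] q [-0.45  0.7   1.29  0.35  1.53 -0.88]
```

View pics/p5.png

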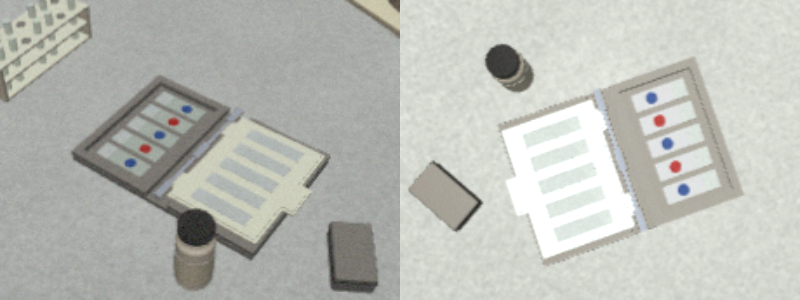

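```bash
python3 -c "
from h import *
print(r.hand_in());where()"
```

```text
the job is handed in; nothing more can be done
None
the job is handed in; nothing more can be done
```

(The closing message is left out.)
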